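Unstack the bench kit into its fitted holders

TASK

Take the stack apart from the top and put each thing away in the wooden holder tile whose pocket has its shape: the vial in the small round pocket, the eraser in the smaller rectangular one, the matchbox in the larger rectangular one and the tub in the large round one. Each must rest fully down inside its pocket, vial and tub upright, eraser and matchbox flat and lengthwise in the pocket. Do not let the glass vial topple at any time, and leave the film tub and the timer that stand among the holders where they are.

Things in the scene. Friction and masses are not known exactly. Their poses are not given: they have to be found in the camera images.
- tub: round yellow screw tub, 66 mm diameter, 41 mm high, flat lid; it stands on the bench as the bottom of the stack. Origin: centre of its underside, z up (0.12 to 0.20 kg)
- matches: closed matchbox, 36 (x) x 53 (y) x 15 (z) mm, second in the stack, lying flat on the tub's lid, its corners near the lid's edge. Origin: centre of its underside, long side along y, z up (about 30 g)
- rubber_eraser: small eraser in a card sleeve, 22 (x) x 42 (y) x 12.5 (z) mm, third in the stack, lying flat on the matchbox. Origin: centre of its underside, long side along y, z up (about 30 g)
- vial: clear specimen vial with a black screw cap, 23 mm diameter, 62 mm high (cap 20 mm diameter from 46 mm up), standing upright on top of the stack on the eraser. Origin: centre of its underside, z up along the vial (about 25 g)
- tub_holder: fixed square plywood tile 96 x 96 x 11 mm with a large round pocket of 82 mm diameter sunk 5 mm into its top, lined black (floor 6 mm above the table, rim 11 mm): place of the tub, 8 mm to spare all round. Origin: centre of the underside, below the pocket's centre; z up. Turned up to 0.35 rad
- matchbox_holder: fixed square plywood tile 96 x 96 x 11 mm with the larger rectangular pocket, 52 (x) x 69 (y) mm, sunk 5 mm into its top, lined black (floor 6 mm above the table, rim 11 mm): place of the matchbox, whose long side goes along the pocket's long side, 8 mm to spare all round. Origin: centre of the underside, below the pocket's centre; z up, y along the pocket's long side. Turned up to 0.35 rad
- eraser_holder: fixed square plywood tile 96 x 96 x 11 mm with the smaller rectangular pocket, 36 (x) x 58 (y) mm, sunk 5 mm into its top, lined black (floor 6 mm above the table, rim 11 mm): place of the eraser, whose long side goes along the pocket's long side, 8 mm to spare all round. Origin: centre of the underside, below the pocket's centre; z up, y along the pocket's long side. Turned up to 0.35 rad
- vial_holder: fixed square plywood tile 96 x 96 x 11 mm with a small round pocket of 39 mm diameter sunk 5 mm into its top, lined black (floor 6 mm above the table, rim 11 mm): place of the vial, 8 mm to spare all round. Origin: centre of the underside, below the pocket's centre; z up. Turned up to 0.35 rad
- film_tub: black film tub with a lid, 34 mm diameter, 50 mm high, loose bystander standing on the bench in the robot's reach among the holders; not part of the job. Origin: centre of its underside
- timer: cream bench timer with a dial, 54 x 66 mm and 68 mm high, loose bystander standing on the bench in the robot's reach among the holders; not part of the job. Origin: centre of its underside

How it is judged:
By the outcome, as a careful person would: the job done as asked, in the order asked, and still so for the second after the job is handed in, with the robot touching nothing.
It also fails if it takes over 122 s, if anything falls off the work surface, if the arm or the gripper's body presses on something with over 40 N, if the wrist force passes 120 N, or if a joint passes its speed limit or range.

ROBOT

A 6-joint arm with a two-finger parallel gripper is mounted at the origin on a cart in front of the work surface, level with it; the furniture and walls round the work are solid. World frame = base frame: x ahead of the robot, y to its left, z up, the work surface at z = 0. Lengths are in m, angles in degrees, forces in N, time in s.
With the tool pointing down it reaches from about 0.375 to 0.9 m from the base axis. Payload 3.1 kg.
Tool frame: the origin (TCP) lies on the centre line of the jaws, within the pads' length; the fingertips stand 8 mm ahead of it and the grasp point (between the pads) lies 11 mm behind it; z points along the fingers, y is the line along which they close (so a half turn about z gives the same grasp; the last joint's range is limited). The gripper opens to 87 mm and grips with 3 to 60 N. Pads are 19 mm wide; open, the fingers measure 117 mm over their backs; the gripper's body (75 mm by 190 mm) begins 51 mm behind the grasp point.
Start: joints at [66.377, 30.224, 82.088, -0, 67.689, -10.227], TCP at [0.145, 0.608, 0.231] pointing down, gripper open.
Joint ranges: [-176.69, 176.69], [-43.24, 126.21], [12.49, 139.97], [-82, 262], [0, 151.66], [-163.58, 163.58]. Speed limits (degrees/s): [159.86, 159.86, 180, 180, 180, 180].

INTERFACE

Orientations are given as a 3x3 rotation matrix whose columns are the frame's x, y, z axes.
In Python, from rig import * gives the robot as it stands.
- The arm moves only by the tool step_arm, never from a script. Its argument "targets" is a list of rows, each a list of 5 numbers: the opening, from -1 (shut) to 1 (fully open), then the shift along the world's x, y, z normalised to -1 to 1, where 1 is 0.25 m, then the turn about the world's z normalised to -1 to 1, where 1 is 180 degrees. In form: [[fingers, x, y, z, turn], ...]. A call has 1 to 20 rows; each row is the pose to reach, as a shift and turn from the pose commanded when the call began, turning the shorter way round; what a row does not reach only later rows make up. A row lasts 1/10 s, in which the tool goes at most 50 mm and 8.59 degrees, less where a joint would pass 70% of its speed; a pose out of reach is approached as far as the arm can. A call with a number of a shift or a turn outside -1 to 1 is refused whole. A call with a gripper value outside its range is refused whole. The fingers move at their own pace and stop on an object; the grip force is fixed at half the most. Time passes only in rows, so rows that repeat a pose let the fingers close. It gives the time, the measured TCP pose, the force, the opening and the grip force at its end, in the units of the state.
- read_state(): the state, without advancing time (a new reading comes with each control period).
- capture(name): name is "side" or "top" or "wrist"; returns a dict with "color" (480x640x3 uint8, red, green, blue), "mtx" (3x3 intrinsics, pixels), "pose" (4x4, takes a point from camera to world coordinates). Camera axes: x right, y down, z forward; pixel columns grow to the right and rows downward; lengths in m; the calibration is good to about 2 mm. A picture is of the moment at which its call begins. There is no depth.
- hand_in(): hands the job in; it is judged then, once.
The state is a dict: "time_s": time; "joint_positions": joint angles; "qvel": joint speeds; "tau": joint torques, N m; "position": TCP position; "tcp_rot": TCP orientation; "force": force on the tool from outside, world axes, zero at the start; "moment": the same for the moment, N m; "opening": opening from 0.0 (shut) to 1.0 (fully open); "grasp_force": force on a finger pad.
Only numpy, scipy, OpenCV 4.12 (cv2) and the standard library are available. Lean on these libraries where they do the work, as an engineer would, in place of code of your own. Each camera call takes 0.05 s, during which the arm holds its last target. There are 200 camera calls.

## Working session

There is one attempt and no reset: what is moved stays moved. The work goes in short steps, Python scripts to look and compute and a tool call to move; the robot and the scene stay as the last step left them, time stands still between calls to the robot, and variables do not carry over. Pictures are saved under pics/ and viewed, at most 14 in all, crops included, and the job is handed in when it is done.

Besides the shell and the picture viewer there is one more tool, called after "Emit:" in YAML: its name, and indented under it one key for each argument. step_arm: Moves the arm, as the interface text tells. Scaled input: -1 to 1 covers 0.25 m each way for a shift and 180 degrees each way for a turn. Its arguments: {"type":"object","properties":{"targets":{"type":"array","items":{"type":"array","items":{"type":"number"}}}},"required":["targets"]}

```bash
ls; mkdir -p pics; python3 - <<'E'
from rig import *
import cv2,numpy as np
for n in("top","side"):
    c=capture(n); cv2.imwrite(f"pics/{n}0.png",c["color"][:,:,::-1]); print(n,c["mtx"].round(1).tolist(),c["pose"].round(3).tolist())
s=read_state();print(s["time_s"],s["position"],s["tcp_rot"],s["opening"])
E
```

```text
pics
top [[446.0, 0.0, 319.3], [0.0, 446.0, 241.0], [0.0, 0.0, 1.0]] [[0.022, -0.987, 0.16, 0.366], [-1.0, -0.021, 0.009, -0.004], [-0.005, -0.16, -0.987, 1.041], [0.0, 0.0, 0.0, 1.0]]
side [[505.4, 0.0, 315.2], [0.0, 505.4, 247.0], [0.0, 0.0, 1.0]] [[0.873, -0.243, 0.424, 0.103], [-0.488, -0.393, 0.779, -0.797], [-0.023, -0.887, -0.461, 0.555], [0.0, 0.0, 0.0, 1.0]]
0.1 [0.14451668 0.60740694 0.22966239] [[-9.72798742e-01  2.31650626e-01 -7.71274675e-04]
 [ 2.31651670e-01  9.72797139e-01 -1.79736634e-03]
 [ 3.33932759e-04 -1.92714278e-03 -9.99998087e-01]] 1.0009836947070487
```

View pics/top0.png

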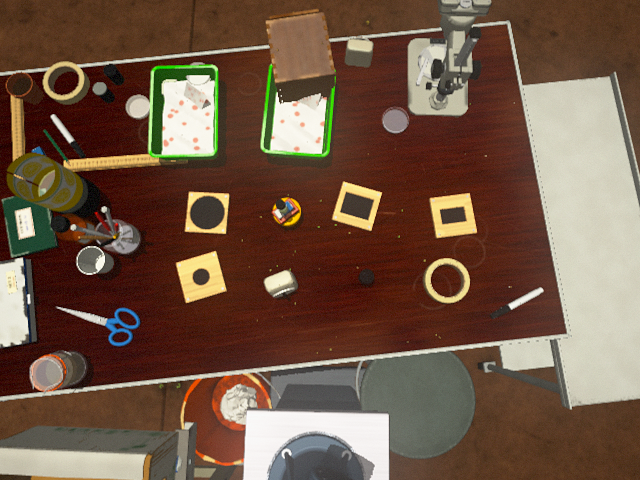

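View pics/side0.png

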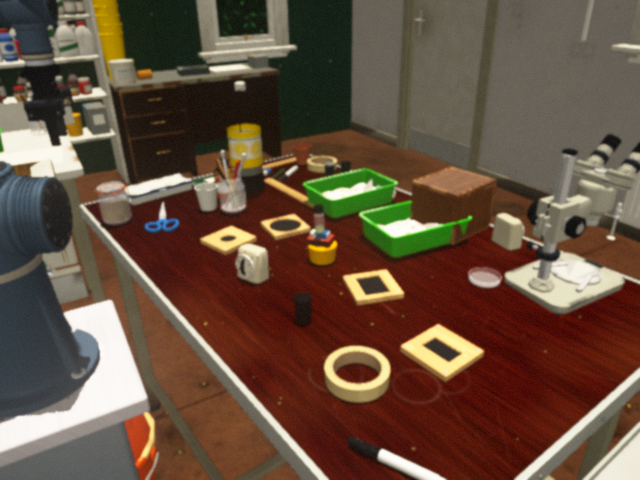

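The top view shows the stack at (287,210) and the holders for tub (207,213), matches (357,205), eraser (453,215) and vial (201,277). The timer is at (281,284) and the film tub at (366,278). The side view confirms the same layout: stack at (322,245), holders at (285,226), (374,288), (443,350) and (228,240).

```bash
cat > h.py <<'E'
from rig import *
import cv2,numpy as np
def ray(c,uv):
    d=np.linalg.inv(c["mtx"])@[uv[0],uv[1],1.]
    return c["pose"][:3,3],c["pose"][:3,:3]@d
def onz(c,uv,z):
    o,d=ray(c,uv); return o+d*(z-o[2])/d[2]
def tri(views):  # [(cap,uv),..] least squares point, residual mm
    A=np.zeros((3,3));b=np.zeros(3);L=[]
    for c,uv in views:
        o,d=ray(c,uv);d=d/np.linalg.norm(d);P=np.eye(3)-np.outer(d,d);A+=P;b+=P@o;L.append((o,P))
    p=np.linalg.solve(A,b);return p,[1000*np.linalg.norm(P@(p-o)) for o,P in L]
def hsv(c): return cv2.cvtColor(c["color"],cv2.COLOR_RGB2HSV)
def blobs(m,lo,hi):
    cs,_=cv2.findContours(m,cv2.RETR_EXTERNAL,cv2.CHAIN_APPROX_NONE)
    return [k for k in cs if lo<cv2.contourArea(k)<hi]
def cen(k):
    m=cv2.moments(k);return np.array([m["m10"],m["m01"]])/m["m00"]
def proj(c,p):
    q=np.linalg.inv(c["pose"])@[*p,1.];q=c["mtx"]@q[:3];return q[:2]/q[2]
E
python3 - <<'E'
from h import *
T=capture("top");S=capture("side");np.set_printoptions(precision=4,suppress=True)
for n,a,b in [("tubH",(207,213),(285,226)),("matH",(357,205),(374,288)),("eraH",(453,215),(443,350)),("vialH",(201,277),(228,240))]:
    r=[]
    for c,p in((T,a),(S,b)):
        h=hsv(c);m=((h[...,2]>110)&(h[...,0]>10)&(h[...,0]<30)).astype(np.uint8)
        k=[k for k in blobs(m,300,6000) if cv2.pointPolygonTest(k,p,False)>=0]
        if not k: print(n,"none",h[p[1]-15:p[1]+16:3,p[0]].tolist());continue
        r.append((c,cen(k[0])));
        if c is T:
            w=np.array([onz(T,q[0],.011)[:2] for q in k[0]],np.float32);print(n,cv2.minAreaRect(w*1000))
    if len(r)==2: print(n,tri(r))
for n,uv,z in(("stackcap",(287,210),.1),("timer",(281,284),.05),("film",(366,278),.05)): print(n,onz(T,uv,z))
for n,c,u,v in(("t",T,287,210),("s",S,322,240)):
    q=c["color"][v-40:v+40,u-50:u+50];cv2.imwrite(f"pics/st_{n}.png",cv2.resize(q[:,:,::-1],None,fx=4,fy=4,interpolation=cv2.INTER_CUBIC))
import os
a=[cv2.imread(f"pics/st_{n}.png") for n in"ts"];cv2.imwrite("pics/st.png",cv2.hconcat(a))
E
```

```text
tubH ((596.1769409179688, 273.76507568359375), (99.13007354736328, 99.5967788696289), 88.22532653808594)
tubH (array([0.6011, 0.2744, 0.0039]), [np.float64(3.7900300580989623), np.float64(3.7900300580991804)])
matH ((619.7714233398438, -80.32139587402344), (98.96552276611328, 98.8514633178711), 74.66373443603516)
matH (array([ 0.6222, -0.0816,  0.0045]), [np.float64(1.3757240467625682), np.float64(1.3757240467625946)])
eraH ((601.7393798828125, -307.33831787109375), (99.11751556396484, 99.45726013183594), 8.7317533493042)
eraH (array([ 0.6032, -0.3095,  0.0047]), [np.float64(0.5651500088006312), np.float64(0.5651500088007536)])
vialH ((443.825439453125, 278.3657531738281), (99.37260437011719, 98.54334259033203), 18.19461441040039)
vialH (array([ 0.4612,  0.2861, -0.0364]), [np.float64(15.142189957990274), np.float64(15.142189957990308)])
stackcap [0.5847 0.0761 0.1   ]
timer [0.428  0.0879 0.05  ]
film [ 0.4454 -0.1003  0.05  ]
```

View pics/st.png

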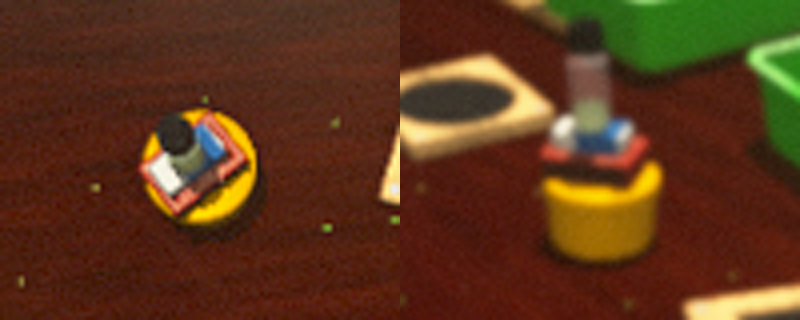

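The crops show the vial cap, the blue/white eraser, the red matchbox and the yellow tub, with the matchbox and eraser lying diagonally. I'll move the wrist camera over the stack.

Emit:
step_arm:
  targets:
    - [1,0.8,-0.96,0.32,0]
    - [1,0.8,-0.96,0.32,0]
    - [1,0.8,-0.96,0.32,0]
    - [1,0.8,-0.96,0.32,0]
    - [1,0.8,-0.96,0.32,0]
    - [1,0.8,-0.96,0.32,0]
    - [1,0.8,-0.96,0.32,0]
    - [1,0.8,-0.96,0.32,0]
    - [1,0.8,-0.96,0.32,0]
    - [1,0.8,-0.96,0.32,0]

```text
time_s: 1.2
position: [0.3438, 0.3685, 0.3101]
tcp_rot: [[-0.973, 0.231, -0.001], [0.231, 0.973, -0.0], [0.001, -0.001, -1.0]]
force: [0.8, -0.5, -0.4]
opening: 0.999
grasp_force: 0.0
```

Emit:
step_arm:
  targets:
    - [1,0.56,-0.96,0,0]
    - [1,0.56,-0.96,0,0]
    - [1,0.56,-0.96,0,0]
    - [1,0.56,-0.96,0,0]
    - [1,0.56,-0.96,0,0]
    - [1,0.56,-0.96,0,0]
    - [1,0.56,-0.96,0,0]
    - [1,0.56,-0.96,0,0]
    - [1,0.56,-0.96,0,0]
    - [1,0.56,-0.96,0,0]

```text
time_s: 2.2
position: [0.4838, 0.1296, 0.3104]
tcp_rot: [[-0.973, 0.229, -0.001], [0.229, 0.973, 0.0], [0.001, 0.0, -1.0]]
force: [-0.3, -0.1, 0.0]
opening: 1.001
grasp_force: 0.0
```

```bash
python3 - <<'E'
from h import *
c=capture("wrist"); cv2.imwrite("pics/w1.png",c["color"][:,:,::-1]); print(c["mtx"].round(1).tolist(),c["pose"].round(4).tolist())
s=read_state();print(s["time_s"],s["position"],s["tcp_rot"],s["opening"],s["force"])
E
```

```text
[[363.4, 0.0, 323.0], [0.0, 363.4, 241.3], [0.0, 0.0, 1.0]] [[0.229, 0.94, 0.2529, 0.4151], [0.9734, -0.2213, -0.0588, 0.1462], [0.0007, 0.2596, -0.9657, 0.4648], [0.0, 0.0, 0.0, 1.0]]
2.25 [0.48392324 0.12940707 0.31052094] [[-9.73365944e-01  2.29256590e-01 -3.94175946e-04]
 [ 2.29256525e-01  9.73366018e-01  2.03167699e-04]
 [ 4.30255004e-04  1.07389112e-04 -9.99999902e-01]] 0.9977420835719439 [0.21028078 0.75016845 0.27756993]
```

View pics/w1.png

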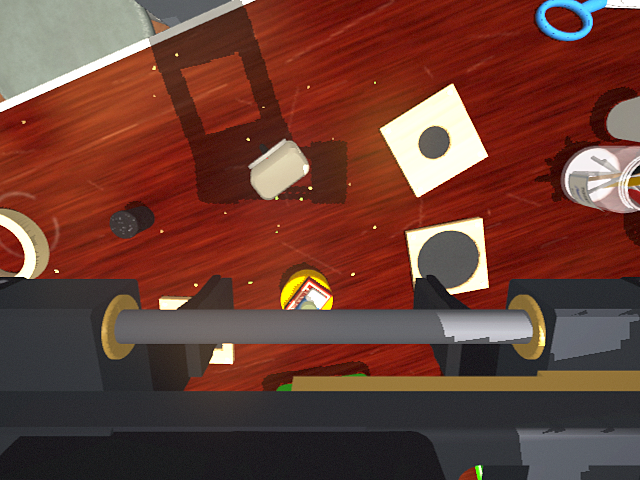

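The wrist picture shows the stack at (307,293), partly hidden by the gripper. The vial holder is at (434,142), the tub holder at (449,260), the timer at (280,170) and the film tub at (127,222). I'll take views from farther out.

Emit:
step_arm:
  targets:
    - [1,0.6,0.16,0,0]
    - [1,0.6,0.16,0,0]
    - [1,0.6,0.16,0,0]
    - [1,0.6,0.16,0,0]
    - [1,0.6,0.16,0,0]
    - [1,0.6,0.16,0,0]

```text
time_s: 2.85
position: [0.6331, 0.1685, 0.3102]
tcp_rot: [[-0.973, 0.231, -0.002], [0.231, 0.973, -0.0], [0.002, -0.001, -1.0]]
force: [-0.8, 0.5, 0.3]
opening: 1.001
grasp_force: 0.0
```

```bash
cat >> h.py <<'E'
import pickle
def snap(tag):
    c=capture("wrist");pickle.dump(c,open(f"{tag}.pkl","wb"));cv2.imwrite(f"pics/{tag}.png",c["color"][:,:,::-1]);return c
def load(t): return pickle.load(open(f"{t}.pkl","rb"))
E
python3 -c "
from h import *
snap('A')"
```

Emit:
step_arm:
  targets:
    - [1,0,-0.8,0,0]
    - [1,0,-0.8,0,0]
    - [1,0,-0.8,0,0]
    - [1,0,-0.8,0,0]
    - [1,0,-0.8,0,0]
    - [1,0,-0.8,0,0]
    - [1,0,-0.8,0,0]

```text
time_s: 3.6
position: [0.6338, -0.031, 0.3111]
tcp_rot: [[-0.973, 0.231, 0.0], [0.231, 0.973, 0.001], [0.0, 0.001, -1.0]]
force: [0.7, 0.5, -0.1]
opening: 0.999
grasp_force: 0.0
```

```bash
python3 -c "
from h import *
B=snap('B');A=load('A')
a=A['color'][150:,:,::-1];b=B['color'][:,:,::-1]
cv2.imwrite('pics/AB.png',cv2.resize(cv2.vconcat([A['color'][60:330,:,::-1],B['color'][60:330,:,::-1]]),None,fx=1.1,fy=1.1))"
```

```text
(no output)
```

View pics/AB.png

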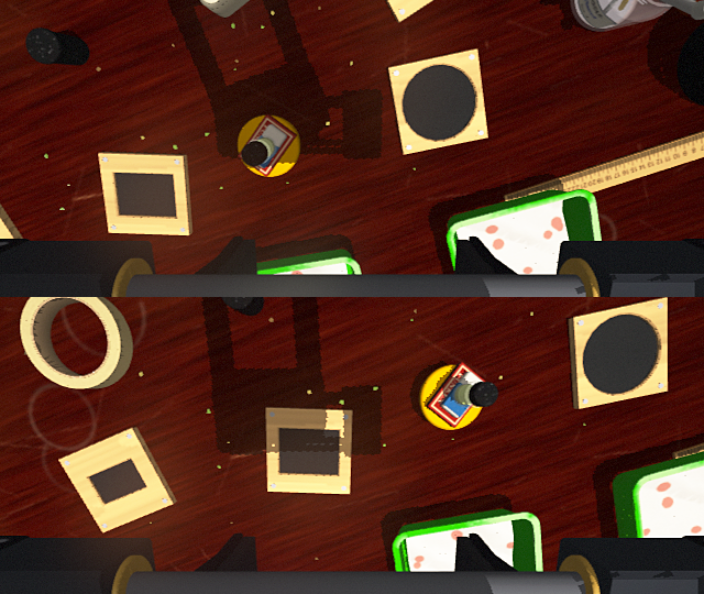

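A and B show every item of interest in full. The cap is at A(232,199) and B(440,148). The tub holder is at A(400,151), the matchbox holder at A(132,237) and B(282,199), and the eraser holder at B(106,226).

```bash
cat > m.py <<'E'
from h import *
np.set_printoptions(precision=4,suppress=True)
A=load('A');B=load('B')
def near(ks,p): return min(ks,key=lambda k:np.hypot(*(cen(k)-p)))
def tile(c,p):
    h=hsv(c);m=((h[...,2]>60)&(h[...,0]>9)&(h[...,0]<34)).astype(np.uint8);m=cv2.morphologyEx(m,cv2.MORPH_CLOSE,np.ones((3,3)))
    return cv2.convexHull(near(blobs(m,1500,12000),p))
def cap(c,p):
    h=hsv(c);m=((c["color"].max(2)<70)).astype(np.uint8);z=np.zeros_like(m);z[p[1]-16:p[1]+17,p[0]-18:p[0]+19]=1
    return near(blobs(m*z,80,1500),p)
def rect(k,c,z):
    w=np.array([onz(c,q[0],z)[:2] for q in k],np.float32)*1000;return cv2.minAreaRect(w)
E
python3 - <<'E'
from m import *
for n,a,b in(("tubH",(400,151),(564,113)),("matH",(132,237),(282,199)),("eraH",None,(106,226))):
    v=[]
    for c,p in((A,a),(B,b)):
        if p is None: continue
        k=tile(c,p);v.append((c,cen(k)));print(n,cen(k),rect(k,c,.011))
    if len(v)==2: print(n,tri(v))
ka,kb=cap(A,(232,199)),cap(B,(440,148))
print("cap",cen(ka),cen(kb),cv2.boundingRect(ka),cv2.boundingRect(kb),tri([(A,cen(ka)),(B,cen(kb))]))
for c,p in((A,(243,193)),(B,(408,150))):
    h=hsv(c);m=((h[...,2]>110)&(h[...,0]>20)&(h[...,0]<34)&(h[...,1]>180)).astype(np.uint8)
    k=cv2.convexHull(np.vstack([q for q in blobs(m,40,4000) if np.hypot(*(cen(q)-p))<40]))
    e=cv2.fitEllipse(k);print("tub",e,onz(c,e[0],.041),onz(c,e[0],.03))
q=[cv2.resize(c["color"][v-37:v+38,u-50:u+50,::-1],None,fx=8,fy=8,interpolation=cv2.INTER_CUBIC)[:,:400*2] for c,u,v in((A,243,193),(B,412,150))]
cv2.imwrite("pics/AB2.png",cv2.resize(cv2.hconcat(q),None,fx=.5,fy=.5))
E
```

```text
tubH [398.9114 151.8325] ((596.3580322265625, 272.2086181640625), (97.86363220214844, 97.6535873413086), 88.28588104248047)
tubH [562.474  110.8243] ((596.194580078125, 269.50079345703125), (102.02959442138672, 97.83049774169922), 88.10690307617188)
tubH (array([0.5949, 0.2737, 0.0052]), [np.float64(0.07383375792752081), np.float64(0.07383375792735379)])
matH [132.6885 234.6989] ((618.6236572265625, -79.19412231445312), (102.19330596923828, 101.43241882324219), 74.71495819091797)
matH [281.6277 198.7177] ((620.861328125, -78.63673400878906), (104.40068817138672, 97.51036834716797), 74.64952850341797)
matH (array([ 0.6183, -0.0801,  0.0091]), [np.float64(0.3987984398831017), np.float64(0.3987984398833795)])
eraH [108.0138 225.1087] ((601.402099609375, -303.57257080078125), (98.08073425292969, 109.14885711669922), 8.698161125183105)
cap [230.977  199.3304] [440.6432 147.2227] (219, 188, 24, 24) (426, 132, 33, 28) (array([0.5933, 0.0894, 0.1242]), [np.float64(0.14751491533645092), np.float64(0.14751491533634342)])
tub ((243.7012176513672, 192.35888671875), (53.35607147216797, 57.15660858154297), 133.56065368652344) [0.5961 0.0828 0.041 ] [0.5969 0.0801 0.03  ]
tub ((410.25408935546875, 150.95680236816406), (56.517330169677734, 59.515899658203125), 36.03178405761719) [0.5961 0.0805 0.041 ] [0.5969 0.083  0.03  ]
```

View pics/AB2.png

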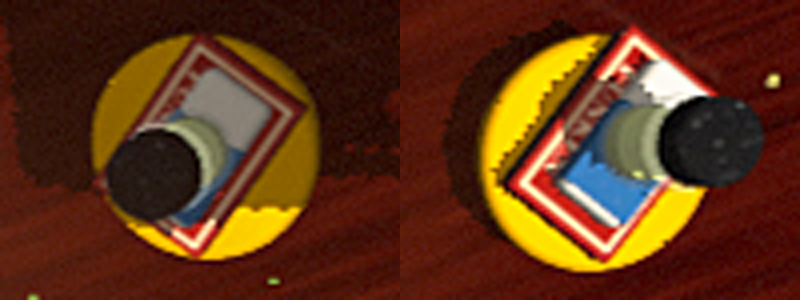

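The two crops show the cap top centred at A(231.5,200.5) and B(440,148). The eraser lies lengthwise on the matchbox, and the yellow tub is below.

```bash
python3 - <<'E'
from m import *
print(tri([(A,(231.5,200.5)),(B,(440,148))]),onz(A,(231.5,200.5),.1305),onz(B,(440,148),.1305),read_state()["position"])
E
```

```text
(array([0.5943, 0.0892, 0.1228]), [np.float64(0.46344648972858604), np.float64(0.46344648972836777)]) [0.5941 0.0913 0.1305] [0.5932 0.0868 0.1305] [ 0.6341 -0.0305  0.311 ]
```

Emit:
step_arm:
  targets:
    - [1,-0.162,0.478,0,0]
    - [1,-0.162,0.478,0,0]
    - [1,-0.162,0.478,0,0]
    - [1,-0.162,0.478,0,0]
    - [1,-0.162,0.478,-0.3,0]
    - [0.4,-0.162,0.478,-0.45,0]
    - [0.4,-0.162,0.478,-0.55,0]
    - [0.4,-0.162,0.478,-0.55,0]

```text
time_s: 4.45
position: [0.59, 0.0879, 0.1678]
tcp_rot: [[-0.973, 0.231, -0.012], [0.231, 0.973, 0.0], [0.012, -0.003, -1.0]]
force: [-0.8, -0.1, 0.1]
opening: 0.812
grasp_force: 0.0
```

```bash
python3 - <<'E'
from m import *
S=capture("side");print(read_state()["position"],read_state()["opening"],capture("wrist")["pose"][:3,3])
u,v=proj(S,(.5935,.089,.13)).astype(int);cv2.imwrite("pics/s2.png",cv2.resize(S["color"][v-70:v+70,u-80:u+80,::-1],None,fx=4,fy=4,interpolation=cv2.INTER_CUBIC));print(u,v)
E
```

```text
[0.5926 0.0878 0.171 ] 0.7682903355003426 [0.5247 0.1045 0.3257]
317 205
```

View pics/s2.png

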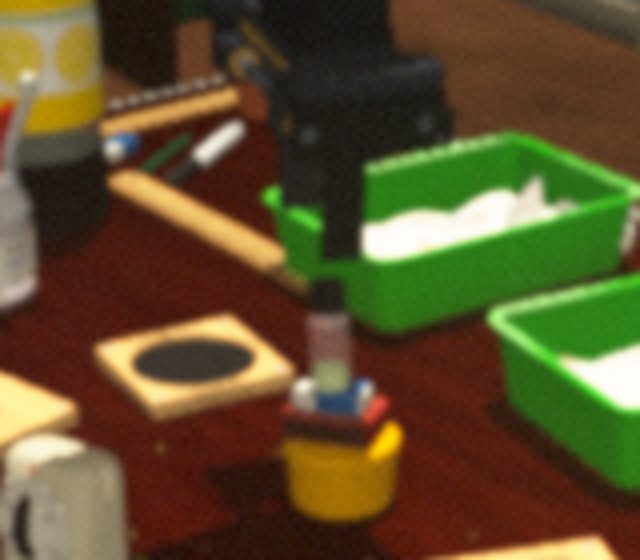

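The fingers at crop (305,190) and (345,190) straddle the cap at (328,295). I'll descend and close.

Emit:
step_arm:
  targets:
    - [0.2,0,0.004,-0.12,0]
    - [0.2,0,0.004,-0.24,0]
    - [0.1,0,0.004,-0.32,0]
    - [0,0,0.004,-0.356,0]
    - [0,0,0.004,-0.356,0]
    - [-0.2,0,0.004,-0.356,0]
    - [-0.3,0,0.004,-0.356,0]
    - [-0.4,0,0.004,-0.356,0]
    - [-0.45,0,0.004,-0.356,0]
    - [-0.5,0,0.004,-0.356,0]
    - [-0.6,0,0.004,-0.356,0]
    - [-1,0,0.004,-0.356,0]
    - [-1,0,0.004,-0.356,0]
    - [-1,0,0.004,-0.356,0]
    - [-1,0,0.004,-0.356,0]

```text
time_s: 6.05
position: [0.5945, 0.0884, 0.0843]
tcp_rot: [[-0.973, 0.232, 0.0], [0.232, 0.973, -0.0], [-0.001, -0.0, -1.0]]
force: [-0.5, -1.4, 4.2]
opening: 0.254
grasp_force: 30.0
```

Emit:
step_arm:
  targets:
    - [-1,0,0,0.02,0]
    - [-1,0,0,0.06,0]
    - [-1,0,0,0.2,0]
    - [-1,0,0,0.4,0]
    - [-1,0,0,0.4,0]

```text
time_s: 6.55
position: [0.599, 0.0887, 0.1911]
tcp_rot: [[-0.973, 0.231, 0.014], [0.231, 0.973, -0.0], [-0.014, 0.003, -1.0]]
force: [1.1, -0.3, 0.4]
opening: 0.257
grasp_force: 30.0
```

```bash
python3 - <<'E'
from m import *
S=capture("side");s=read_state();print(s["position"],s["opening"]*87,s["grasp_force"])
u,v=proj(S,(.5935,.089,.13)).astype(int);a=cv2.resize(S["color"][v-70:v+60,u-50:u+50,::-1],None,fx=4,fy=4,interpolation=cv2.INTER_CUBIC)
W=snap('C');b=cv2.resize(W["color"][:,:,::-1],(533,400));cv2.imwrite("pics/s3.png",cv2.resize(cv2.hconcat([a,cv2.copyMakeBorder(b,0,120,0,0,0)]),None,fx=.85,fy=.85))
E
```

```text
[0.597  0.0887 0.1883] 22.10020239940063 29.999639243105776
```

View pics/s3.png

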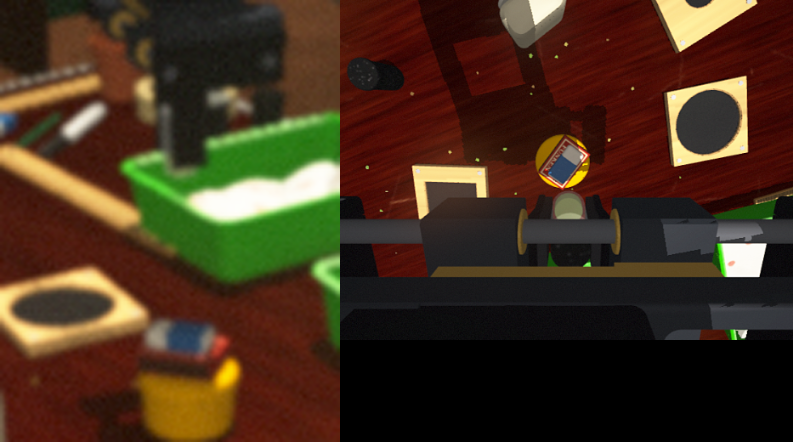

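The vial is held between the pads (opening 22 mm), and the stack stays in place at wrist (562,162). I'll pause midway to measure the vial holder with the wrist camera.

Emit:
step_arm:
  targets:
    - [-1,-0.05,0.1,0.1,0]
    - [-1,-0.1,0.25,0.2,0]
    - [-1,-0.2,0.45,0.2,0]
    - [-1,-0.25,0.6,0.2,0]
    - [-1,-0.25,0.6,0.2,0]
    - [-1,-0.25,0.6,0.2,0]
    - [-1,-0.25,0.6,0.2,0]
    - [-1,-0.25,0.6,0.2,0]

```text
time_s: 7.45
position: [0.5322, 0.2371, 0.2334]
tcp_rot: [[-0.972, 0.234, -0.001], [0.234, 0.972, -0.001], [0.001, -0.001, -1.0]]
force: [-0.1, -0.9, 0.3]
opening: 0.248
grasp_force: 30.0
```

```bash
python3 - <<'E'
from m import *
D=snap('D');T=capture("top");p=proj(D,(.444,.278,.011));print(p)
k=tile(D,p);print(rect(k,D,.011));t=tile.__wrapped__(T) if 0 else None
h=hsv(T);m=((h[...,2]>110)&(h[...,0]>10)&(h[...,0]<30)).astype(np.uint8);kt=near(blobs(m,300,6000),proj(T,(.444,.278,.011)))
print(rect(kt,T,.011),tri([(D,cen(k)),(T,cen(cv2.convexHull(kt)))]),read_state()["position"])
# hole in the tile
x,y,w,hh=cv2.boundingRect(k);g=np.zeros(D["color"].shape[:2],np.uint8);cv2.drawContours(g,[k],-1,1,-1);g=cv2.erode(g,np.ones((15,15)))
d=((D["color"].max(2)<90)&(g>0)).astype(np.uint8);kk=max(blobs(d,100,9000),key=cv2.contourArea);e=cv2.fitEllipse(kk);print(e,onz(D,e[0],.006),onz(D,e[0],.011))
E
```

```text
[342.0189 117.8269]
((427.9582824707031, 76.58082580566406), (65.35741424560547, 97.39710235595703), 2.8339478969573975)
((443.8900451660156, 278.32244873046875), (99.50807189941406, 98.49557495117188), 18.030576705932617) (array([0.4382, 0.2031, 0.2713]), [np.float64(15.091948422613953), np.float64(15.091948422613958)]) [0.5323 0.2372 0.2337]Traceback (most recent call last):
  File "<stdin>", line 8, in <module>
ValueError: max() iterable argument is empty
```

```bash
sed -i 's/1500,12000/1500,40000/' m.py; python3 - <<'E'
from m import *
D=load('D');T=capture("top");p=proj(D,(.444,.278,.011))
k=tile(D,p);print(rect(k,D,.011),tri([(D,cen(k)),(T,np.array(proj(T,(.4439,.2783,.011))))]))
g=np.zeros(D["color"].shape[:2],np.uint8);cv2.drawContours(g,[k],-1,1,-1);g=cv2.erode(g,np.ones((15,15)))
d=((D["color"].max(2)<90)&(g>0)).astype(np.uint8);kk=max(blobs(d,100,19000),key=cv2.contourArea);e=cv2.fitEllipse(kk);print(e,onz(D,e[0],.006),onz(D,e[0],.011))
E
```

```text
((554.0294189453125, 265.28369140625), (332.81732177734375, 157.8791046142578), 4.847882270812988) (array([0.4649, 0.2498, 0.1437]), [np.float64(31.724042604433475), np.float64(31.724042604433517)])
((315.4372253417969, 176.5226287841797), (107.49397277832031, 158.9310302734375), 129.3607940673828) [0.4937 0.2388 0.006 ] [0.4933 0.239  0.011 ]
```

```bash
python3 - <<'E'
from m import *
D=load('D');p=proj(D,(.444,.278,.008))
for th in(60,80,100):
    d=(D["color"].max(2)<th).astype(np.uint8)
    for k in blobs(d,200,19000):
        if np.hypot(*(cen(k)-p))<40:
            e=cv2.fitEllipse(k);print(th,cv2.contourArea(k),e,onz(D,e[0],.008))
h=hsv(D);m=((h[...,2]>60)&(h[...,0]>9)&(h[...,0]<34)).astype(np.uint8);print(h[int(p[1]),int(p[0])-60:int(p[0])+61:6].tolist())
E
```

```text
[[11, 190, 82], [26, 88, 255], [27, 83, 255], [27, 83, 255], [27, 85, 255], [27, 84, 255], [27, 86, 255], [10, 104, 101], [12, 104, 110], [13, 109, 108], [15, 110, 107], [13, 103, 106], [13, 97, 108], [13, 108, 92], [27, 80, 255], [27, 80, 255], [30, 60, 255], [29, 64, 255], [29, 67, 255], [29, 66, 255], [7, 219, 91]]
```

```bash
python3 - <<'E'
from m import *
D=load('D');T=capture("top");p=proj(D,(.444,.278,.008))
m=(hsv(D)[...,2]>170).astype(np.uint8)
cs,hi=cv2.findContours(m,cv2.RETR_CCOMP,cv2.CHAIN_APPROX_NONE)
for k in cs:
    if cv2.contourArea(k)>500 and np.hypot(*(cen(k)-p))<50:
        print(cv2.contourArea(k),cen(k),rect(k,D,.011));e=cv2.fitEllipse(k);print(e,onz(D,e[0],.009),tri([(D,cen(k)),(T,proj(T,(.4439,.2783,.011)))]))
E
```

```text
10018.0 [341.3938 115.5461] ((444.36993408203125, 276.9911193847656), (97.03474426269531, 97.39926147460938), 18.309907913208008)
((341.2656555175781, 115.50340270996094), (115.40924072265625, 121.80339050292969), 5.376415729522705) [0.4416 0.2779 0.009 ] (array([0.4428, 0.2771, 0.0171]), [np.float64(0.7762074443028623), np.float64(0.7762074443027754)])
1306.0 [341.1451 118.1567] ((444.244384765625, 277.3604736328125), (39.07296371459961, 39.70276641845703), 32.78538513183594)
((341.1526794433594, 118.14671325683594), (39.6330451965332, 42.03892135620117), 11.391546249389648) [0.444  0.2772 0.009 ] (array([0.444 , 0.2771, 0.0147]), [np.float64(0.3938487510560541), np.float64(0.3938487510561373)])
```

Emit:
step_arm:
  targets:
    - [-1,-0.348,0.152,0,0]
    - [-1,-0.348,0.152,0,0]
    - [-1,-0.348,0.152,-0.2,0]
    - [-1,-0.348,0.152,-0.4,0]
    - [-1,-0.348,0.152,-0.6,0]
    - [-1,-0.348,0.152,-0.7,0]
    - [-1,-0.348,0.152,-0.76,0]
    - [-1,-0.348,0.152,-0.8,0]
    - [-1,-0.348,0.152,-0.82,0]
    - [-1,-0.348,0.152,-0.836,0]
    - [-1,-0.348,0.152,-0.84,0]
    - [-1,-0.348,0.152,-0.844,0]
    - [-1,-0.348,0.152,-0.844,0]

```text
time_s: 8.95
position: [0.4451, 0.2766, 0.0236]
tcp_rot: [[-0.973, 0.232, 0.001], [0.232, 0.973, 0.0], [-0.001, 0.001, -1.0]]
force: [1.0, 0.1, 0.2]
opening: 0.253
grasp_force: 30.0
```

```bash
python3 - <<'E'
from m import *
S=capture("side");s=read_state();print(s["position"],s["opening"]*87,s["grasp_force"],s["force"])
u,v=proj(S,(.444,.277,.03)).astype(int);cv2.imwrite("pics/s4.png",cv2.resize(S["color"][v-50:v+30,u-50:u+50,::-1],None,fx=5,fy=5,interpolation=cv2.INTER_CUBIC))
E
```

```text
[0.4451 0.2766 0.0236] 22.139667391082444 29.999649732626494 [ 0.4355  0.3431 -0.0287]
```

View pics/s4.png

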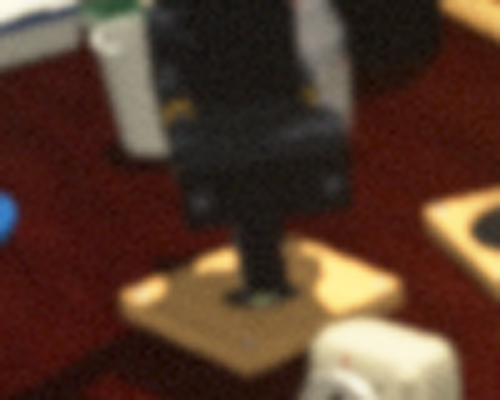

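The vial base (crop (263,298)) is over the pocket with no contact force yet. I'll creep down.

Emit:
step_arm:
  targets:
    - [-1,0,0,-0.002,0]
    - [-1,0,0,-0.004,0]
    - [-1,0,0,-0.006,0]
    - [-1,0,0,-0.006,0]

```text
time_s: 9.4
position: [0.4451, 0.2766, 0.0227]
tcp_rot: [[-0.973, 0.232, 0.001], [0.232, 0.973, 0.0], [-0.001, 0.001, -1.0]]
force: [-1.3, 0.3, 7.7]
opening: 0.256
grasp_force: 30.0
```

Contact. I'll release slowly and rise.

Emit:
step_arm:
  targets:
    - [-0.48,0,0,0,0]
    - [-0.45,0,0,0,0]
    - [-0.4,0,0,0,0]
    - [-0.3,0,0,0,0]
    - [-0.1,0,0,0,0]
    - [0,0,0,0,0]
    - [0,0,0,0,0]
    - [0,0,0,0.04,0]
    - [0,0,0,0.2,0]
    - [0,0,0,0.4,0]
    - [0,0,0,0.6,0]
    - [0,0,0,0.8,0]
    - [0,0,0,0.8,0]

```text
time_s: 10.7
position: [0.4489, 0.2782, 0.2292]
tcp_rot: [[-0.973, 0.231, 0.015], [0.231, 0.973, 0.006], [-0.014, 0.009, -1.0]]
force: [0.3, 0.1, -0.4]
opening: 0.502
grasp_force: 0.0
```

Emit:
step_arm:
  targets:
    - [1,0.3,-0.3,0.3,0]
    - [1,0.6,-0.6,0.3,0]
    - [1,0.72,-0.75,0.3,0]
    - [1,0.72,-0.75,0.3,0]
    - [1,0.72,-0.75,0.3,0]
    - [1,0.72,-0.75,0.3,0]
    - [1,0.72,-0.75,0.3,0]
    - [1,0.72,-0.75,0.3,0]

```text
time_s: 11.5
position: [0.6238, 0.0889, 0.2958]
tcp_rot: [[-0.973, 0.233, -0.002], [0.233, 0.973, 0.001], [0.002, 0.0, -1.0]]
force: [0.3, 0.0, 0.6]
opening: 0.994
grasp_force: 0.0
```

```bash
python3 - <<'E'
from m import *
S=capture("side");s=read_state();print(s["position"])
E=snap('E')
u,v=proj(S,(.444,.277,.03)).astype(int);a=cv2.resize(S["color"][v-50:v+50,u-40:u+40,::-1],None,fx=4,fy=4,interpolation=cv2.INTER_CUBIC)
u,v=proj(E,(.595,.085,.06)).astype(int);print(u,v)
b=cv2.resize(E["color"][v-50:v+50,u-50:u+50,::-1],None,fx=4,fy=4,interpolation=cv2.INTER_CUBIC)
cv2.imwrite("pics/e.png",cv2.hconcat([a,b]))
E
```

```text
[0.6232 0.0897 0.2957]
312 187
```

View pics/e.png

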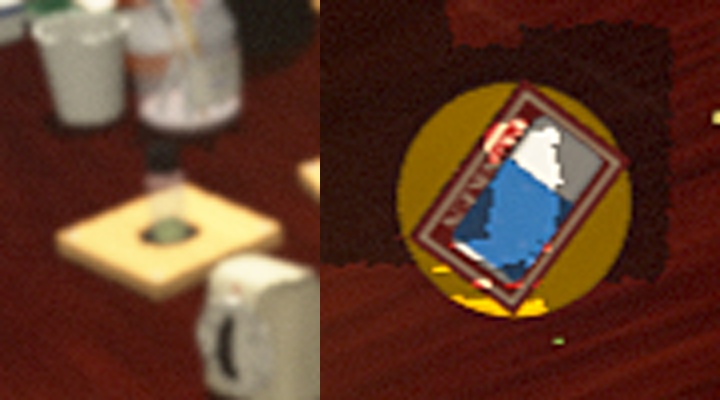

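The left crop shows the vial standing upright in its pocket at (165,235). The right crop shows the eraser's corners at (545,117), (607,160), (513,283) and (450,240), and the matchbox's corners at (527,85), (628,160), (514,312) and (412,235). I'll take a second viewpoint for height.

Emit:
step_arm:
  targets:
    - [1,0.1,-0.4,0,0]
    - [1,0.1,-0.4,0,0]
    - [1,0.1,-0.4,0,0]
    - [1,0.1,-0.4,0,0]
    - [1,0.1,-0.4,0,0]

```text
time_s: 12.1
position: [0.6487, -0.0092, 0.2963]
tcp_rot: [[-0.973, 0.23, -0.001], [0.23, 0.973, 0.001], [0.002, 0.001, -1.0]]
force: [-0.4, 0.6, -0.4]
opening: 0.999
grasp_force: 0.0
```

```bash
python3 - <<'E'
from m import *
E=load('E');F=snap('F')
def box(c,z):
    p=proj(c,(.593,.087,z));h=hsv(c).astype(int);m=(((h[...,0]>85)&(h[...,0]<135)&(h[...,1]>60))|((h[...,1]<110)&(h[...,2]>50))).astype(np.uint8)
    w=np.zeros_like(m);cv2.circle(w,tuple(int(t) for t in p),32,1,-1);m=cv2.morphologyEx(cv2.morphologyEx(m*w,cv2.MORPH_OPEN,np.ones((5,5))),cv2.MORPH_CLOSE,np.ones((5,5)))
    return max(blobs(m,50,4000),key=cv2.contourArea)
v=[]
for c in(E,F):
    k=box(c,.068);r=cv2.minAreaRect(k);v.append((c,r[0]));print(r,rect(k,c,.0685))
print(tri(v))
q=lambda x,y:(262+(x-320)/4,137+y/4)
er=np.array([onz(E,q(*p),.0685)[:2] for p in((545,117),(607,160),(513,283),(450,240))],np.float32)*1000
mb=np.array([onz(E,q(*p),.056)[:2] for p in((527,85),(628,160),(514,312),(412,235))],np.float32)*1000
print(er.mean(0),cv2.minAreaRect(er),mb.mean(0),cv2.minAreaRect(mb),er.tolist())
u,w=proj(F,(.595,.085,.06)).astype(int);print(u,w);cv2.imwrite("pics/f.png",cv2.resize(F["color"][w-50:w+50,u-50:u+50,::-1],None,fx=5,fy=5,interpolation=cv2.INTER_CUBIC))
E
```

```text
((313.4899597167969, 185.9429473876953), (21.709646224975586, 41.4531364440918), 34.99202346801758) ((593.632568359375, 87.0770263671875), (22.64386749267578, 43.28691864013672), 40.86732864379883)
((401.2986755371094, 139.78839111328125), (24.083507537841797, 43.746883392333984), 38.290164947509766) ((594.8350219726562, 85.77182006835938), (24.827285766601562, 42.0650749206543), 39.31539535522461)
(array([0.5944, 0.0871, 0.0629]), [np.float64(0.4309503975189473), np.float64(0.4309503975192256)])
[594.7737  87.5449] ((594.6310424804688, 87.4698486328125), (20.035133361816406, 41.54997634887695), 39.17932891845703) [595.1583  84.7841] ((594.901123046875, 84.53468322753906), (34.75160217285156, 51.64532470703125), 39.839210510253906) [[574.9061279296875, 96.81645965576172], [589.271728515625, 109.90264892578125], [614.9266357421875, 78.42344665527344], [599.990234375, 65.03705596923828]]
398 140
```

View pics/f.png

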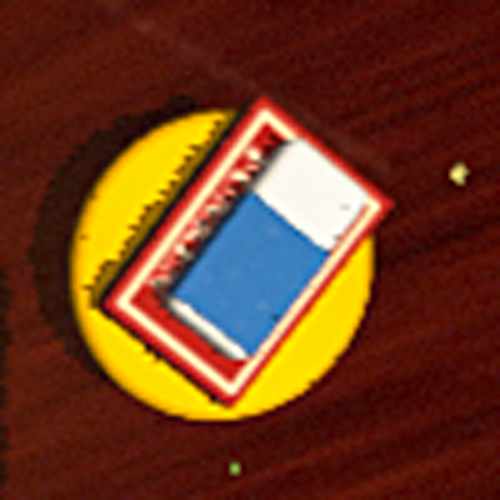

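F shows the eraser on the matchbox clearly, with its centre at crop (268,250). The short side heads about 40°. Next, the pockets.

```bash
python3 - <<'E'
from m import *
T=capture("top");F=load('F')
for n,P in(("era",(.602,-.306,.01)),("mat",(.6195,-.0795,.01)),("tub",(.5955,.2725,.01))):
    v=[]
    for nm,c in(("A",A),("B",B),("F",F),("E",load('E')),("T",T)):
        p=proj(c,P)
        if not(20<p[0]<620 and 20<p[1]<255): continue
        m=(hsv(c)[...,2]>150).astype(np.uint8);cs,_=cv2.findContours(m,cv2.RETR_CCOMP,cv2.CHAIN_APPROX_NONE)
        for k in cs:
            if cv2.contourArea(k)>100 and np.hypot(*(cen(k)-p))<15:
                r=rect(k,c,.011)
                if max(r[1])<120: print(n,nm,np.round(np.array([*r[0],*r[1],r[2]]),1)); (v.append((c,cen(k))) if max(r[1])<90 else 0)
    if len(v)>1: print(tri(v))
E
```

```text
era B [ 602.5 -308.7   96.7   97.1    8.7]
era B [ 602.5 -307.7   37.9   59.     8.5]
era F [ 602.5 -308.8   96.6   97.1    8.7]
era F [ 602.6 -307.7   37.8   58.8    8.7]
era T [ 601.8 -307.6   99.2   98.8    8.6]
era T [ 601.9 -307.4   39.9   61.2    8.9]
(array([ 0.602 , -0.3077,  0.0105]), [np.float64(0.18826213545293985), np.float64(0.22258534215591913), np.float64(0.39702062357488843)])
mat A [620.2 -82.   97.6  96.9  74.7]
mat A [620.3 -81.   70.6  54.5  74.7]
mat B [620.6 -83.3  97.   96.1  76.4]
mat E [620.3 -81.8  97.2  96.9  74.7]
mat E [620.6 -81.3  71.1  55.1  74.4]
mat T [624.4 -96.4  71.9  85.2  70.4]
(array([ 0.6333, -0.1074, -0.0333]), [np.float64(8.249356606276336), np.float64(9.601870724789734), np.float64(16.606738760797192)])
tub A [596.7 272.4  97.4  96.8  88.2]
tub A [596.4 272.3  82.6  83.   33. ]
tub B [596.8 272.1  96.8  96.7  88.2]
tub B [596.6 272.2  83.6  82.4  36.7]
tub F [596.6 272.3  97.3  96.6  88.2]
tub F [596.7 272.5  83.3  82.9  36.6]
tub E [596.7 272.3  97.3  96.7  88.1]
tub E [597.2 272.1  83.9  82.1  36.2]
tub T [596.5 275.   95.8  99.   87.8]
(array([0.5957, 0.2726, 0.0101]), [np.float64(0.04168744821674921), np.float64(0.042109148069343), np.float64(0.05682560464037605), np.float64(0.08641036383108196)])
```

Emit:
step_arm:
  targets:
    - [1,-0.217,0.384,0,-0.2]
    - [1,-0.217,0.384,0,-0.2]
    - [1,-0.217,0.384,0,-0.2]
    - [1,-0.217,0.384,0,-0.2]
    - [1,-0.217,0.384,-0.2,-0.2]
    - [0.6,-0.217,0.384,-0.4,-0.2]
    - [0.2,-0.217,0.384,-0.56,-0.2]
    - [0.2,-0.217,0.384,-0.64,-0.2]
    - [0.2,-0.217,0.384,-0.64,-0.2]
    - [0.2,-0.217,0.384,-0.64,-0.2]

```text
time_s: 13.2
position: [0.5957, 0.086, 0.137]
tcp_rot: [[-0.652, 0.758, 0.0], [0.758, 0.652, 0.0], [-0.0, 0.0, -1.0]]
force: [0.2, -0.1, 0.1]
opening: 0.649
grasp_force: 0.0
```

Emit:
step_arm:
  targets:
    - [0.2,-0.004,0.004,-0.1,0]
    - [0.1,-0.004,0.004,-0.2,0]
    - [0,-0.004,0.004,-0.26,0]
    - [0,-0.004,0.004,-0.27,0]
    - [-0.2,-0.004,0.004,-0.27,0]
    - [-0.4,-0.004,0.004,-0.27,0]
    - [-0.5,-0.004,0.004,-0.27,0]
    - [-0.7,-0.004,0.004,-0.27,0]
    - [-1,-0.004,0.004,-0.27,0]
    - [-1,-0.004,0.004,-0.27,0]
    - [-1,-0.004,0.004,-0.27,0]

```text
time_s: 14.3
position: [0.5951, 0.0859, 0.0699]
tcp_rot: [[-0.651, 0.759, 0.002], [0.759, 0.651, -0.0], [-0.001, 0.001, -1.0]]
force: [-0.2, -0.0, 5.3]
opening: 0.237
grasp_force: 30.0
```

Emit:
step_arm:
  targets:
    - [-1,0,0,0.01,0]
    - [-1,0,0,0.04,0]
    - [-1,0,0,0.12,0]
    - [-1,0,0,0.3,0]
    - [-1,0,0,0.5,0]
    - [-1,0,0,0.5,0]

```text
time_s: 14.9
position: [0.5993, 0.086, 0.2014]
tcp_rot: [[-0.651, 0.759, 0.015], [0.759, 0.651, -0.001], [-0.01, 0.011, -1.0]]
force: [0.7, 0.3, 0.4]
opening: 0.231
grasp_force: 30.0
```

```bash
python3 - <<'E'
from m import *
G=snap('G');s=read_state();print(s["position"],s["opening"]*87,s["grasp_force"])
h=hsv(G).astype(int);p=proj(G,(.595,.0848,.05));print(p)
m=(((h[...,0]<9)|(h[...,0]>172))&(h[...,2]>115)&(h[...,1]>120)).astype(np.uint8)
w=np.zeros_like(m);cv2.circle(w,tuple(int(t) for t in p),50,1,-1)
for k in blobs(cv2.morphologyEx(m*w,cv2.MORPH_CLOSE,np.ones((5,5))),100,9000): print(cv2.contourArea(k),rect(k,G,.056))
cv2.imwrite("pics/g.png",G["color"][:,:,::-1])
E
```

```text
[0.5971 0.086  0.1983] 20.518157367549033 29.978571832180023
[315.6633 224.9027]
2130.5 ((594.81787109375, 84.4527587890625), (34.88142776489258, 52.07731246948242), 40.34177017211914)
```

View pics/g.png

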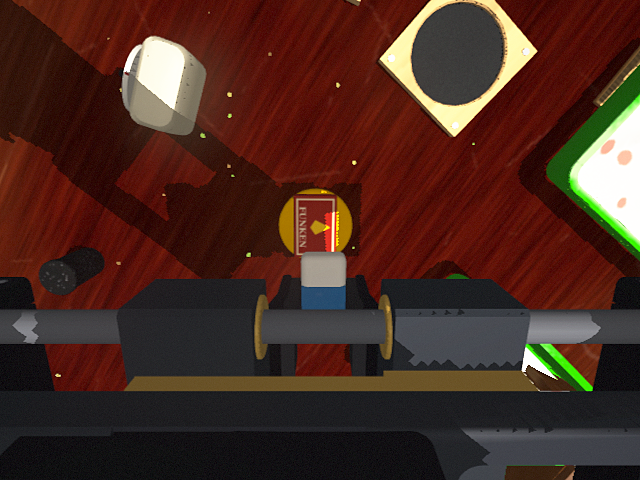

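The eraser is held at (323,280), with the matchbox undisturbed at (315,225). Moving to the eraser holder.

Emit:
step_arm:
  targets:
    - [-1,0.03,-0.788,0,-0.177]
    - [-1,0.03,-0.788,0,-0.177]
    - [-1,0.03,-0.788,0,-0.177]
    - [-1,0.03,-0.788,0,-0.177]
    - [-1,0.03,-0.788,0,-0.177]
    - [-1,0.03,-0.788,0,-0.177]
    - [-1,0.03,-0.788,0,-0.177]

```text
time_s: 15.65
position: [0.6009, -0.1098, 0.1928]
tcp_rot: [[-0.153, 0.988, -0.003], [0.988, 0.153, 0.002], [0.002, -0.003, -1.0]]
force: [-0.1, 0.5, -1.0]
opening: 0.235
grasp_force: 30.0
```

Emit:
step_arm:
  targets:
    - [-1,0,-0.788,-0.1,0]
    - [-1,0,-0.788,-0.2,0]
    - [-1,0,-0.788,-0.3,0]
    - [-1,0,-0.788,-0.4,0]
    - [-1,0,-0.788,-0.5,0]
    - [-1,0,-0.788,-0.56,0]
    - [-1,0,-0.788,-0.6,0]
    - [-1,0,-0.788,-0.6,0]
    - [-1,0,-0.788,-0.6,0]
    - [-1,0,-0.788,-0.6,0]

```text
time_s: 16.65
position: [0.6036, -0.3075, 0.0463]
tcp_rot: [[-0.154, 0.988, 0.003], [0.988, 0.154, -0.002], [-0.003, 0.003, -1.0]]
force: [0.6, 0.8, -0.3]
opening: 0.235
grasp_force: 30.0
```

Emit:
step_arm:
  targets:
    - [-1,-0.004,0,-0.05,0]
    - [-1,-0.004,0,-0.08,0]
    - [-1,-0.004,0,-0.096,0]
    - [-1,-0.004,0,-0.1,0]
    - [-1,-0.004,0,-0.102,0]
    - [-1,-0.004,0,-0.102,0]

```text
time_s: 17.25
position: [0.6004, -0.3077, 0.02]
tcp_rot: [[-0.152, 0.988, -0.001], [0.988, 0.152, 0.001], [0.001, -0.001, -1.0]]
force: [-3.0, 2.1, 11.3]
opening: 0.237
grasp_force: 30.0
```

Emit:
step_arm:
  targets:
    - [-0.5,0,0,0,0]
    - [-0.4,0,0,0,0]
    - [-0.2,0,0,0,0]
    - [0,0,0,0,0]
    - [0,0,0,0,0]
    - [0,0,0,0.1,0]
    - [0,0,0,0.3,0]
    - [0.3,0,0,0.5,0]
    - [0.6,0,0,0.7,0]
    - [1,0,0,0.7,0]

```text
time_s: 18.25
position: [0.6044, -0.3109, 0.2014]
tcp_rot: [[-0.152, 0.988, 0.011], [0.988, 0.152, -0.009], [-0.011, 0.01, -1.0]]
force: [0.6, -0.9, 0.6]
opening: 0.689
grasp_force: 0.0
```

Emit:
step_arm:
  targets:
    - [1,0.15,0.4,0.2,0.177]
    - [1,0.15,0.6,0.2,0.177]
    - [1,0.15,0.8,0.2,0.177]
    - [1,0.15,0.8,0.2,0.177]
    - [1,0.15,0.8,0.2,0.177]
    - [1,0.15,0.8,0.2,0.177]
    - [1,0.15,0.8,0.2,0.177]

```text
time_s: 18.95
position: [0.638, -0.109, 0.2425]
tcp_rot: [[-0.65, 0.76, -0.002], [0.76, 0.65, -0.001], [0.001, -0.002, -1.0]]
force: [0.7, 0.3, 0.4]
opening: 1.001
grasp_force: 0.0
```

```bash
python3 - <<'E'
from m import *
H=snap('H');S=capture("side");T=capture("top");print(read_state()["position"])
q=[]
for c in(T,S):
    u,v=proj(c,(.6025,-.308,.01)).astype(int);q.append(cv2.resize(c["color"][v-35:v+35,u-40:u+40,::-1],None,fx=5,fy=5,interpolation=cv2.INTER_CUBIC))
cv2.imwrite("pics/h.png",cv2.hconcat(q))
E
```

```text
[ 0.6381 -0.1101  0.2427]
```

View pics/h.png

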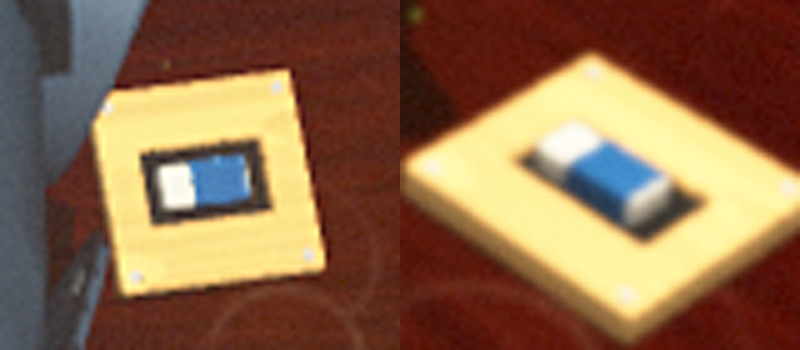

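The eraser lies flat and lengthwise in its pocket (top crop (205,185), side crop (600,175)). Next the matchbox.

Emit:
step_arm:
  targets:
    - [1,-0.172,0.778,0,0]
    - [1,-0.172,0.778,0,0]
    - [1,-0.172,0.778,0,0]
    - [1,-0.172,0.778,0,0]
    - [1,-0.172,0.778,-0.2,0]
    - [0.6,-0.172,0.778,-0.4,0]
    - [0.6,-0.172,0.778,-0.5,0]
    - [0.6,-0.172,0.778,-0.5,0]
    - [0.6,-0.172,0.778,-0.5,0]

```text
time_s: 20.0
position: [0.5962, 0.0853, 0.1186]
tcp_rot: [[-0.649, 0.76, -0.0], [0.76, 0.649, -0.0], [-0.0, -0.0, -1.0]]
force: [0.1, -1.4, -0.1]
opening: 0.818
grasp_force: 0.0
```

```bash
python3 -c "
from m import *
print(read_state()['position'],read_state()['opening'])"
```

```text
[0.5962 0.0853 0.1186] 0.8175753184305051
```

dz = -0.0635.

Emit:
step_arm:
  targets:
    - [0.6,-0.004,-0.004,-0.1,0]
    - [0.5,-0.004,-0.004,-0.2,0]
    - [0.4,-0.004,-0.004,-0.25,0]
    - [0.3,-0.004,-0.004,-0.254,0]
    - [0.1,-0.004,-0.004,-0.254,0]
    - [-0.05,-0.004,-0.004,-0.254,0]
    - [-0.15,-0.004,-0.004,-0.254,0]
    - [-0.3,-0.004,-0.004,-0.254,0]
    - [-1,-0.004,-0.004,-0.254,0]
    - [-1,-0.004,-0.004,-0.254,0]
    - [-1,-0.004,-0.004,-0.254,0]

```text
time_s: 21.1
position: [0.595, 0.0855, 0.0559]
tcp_rot: [[-0.651, 0.759, 0.001], [0.759, 0.651, -0.0], [-0.001, 0.001, -1.0]]
force: [-0.5, 0.4, 5.3]
opening: 0.404
grasp_force: 30.0
```

Emit:
step_arm:
  targets:
    - [-1,0,0,0.01,0]
    - [-1,0,0,0.04,0]
    - [-1,0,0,0.12,0]
    - [-1,0,0,0.3,0]
    - [-1,0,0,0.5,0]
    - [-1,0,0,0.5,0]
    - [-1,0,0,0.5,0]

```text
time_s: 21.8
position: [0.5951, 0.0855, 0.1817]
tcp_rot: [[-0.651, 0.759, 0.003], [0.759, 0.651, -0.0], [-0.002, 0.002, -1.0]]
force: [-0.7, 0.1, -0.3]
opening: 0.408
grasp_force: 30.0
```

```bash
python3 - <<'E'
from m import *
I=snap('I');T=capture("top");s=read_state();print(s["position"],s["opening"]*87,s["grasp_force"])
for c in(I,):
    p=proj(c,(.596,.082,.041));h=hsv(c);m=((h[...,2]>80)&(h[...,0]>18)&(h[...,0]<34)&(h[...,1]>170)).astype(np.uint8);print(p)
    for k in blobs(cv2.morphologyEx(m,cv2.MORPH_CLOSE,np.ones((5,5))),300,9000):
        if np.hypot(*(cen(k)-p))<40: r=cv2.minEnclosingCircle(k);print(r,onz(c,r[0],.041),onz(c,cv2.fitEllipse(k)[0],.041),cv2.contourArea(k))
E
```

```text
[0.5932 0.0856 0.179 ] 35.72054071489852 29.999755024909973
[319.9094 235.0746]
((320.4337158203125, 233.892578125), 39.04698181152344) [0.5957 0.0831 0.041 ] [0.5887 0.0907 0.041 ] 2874.5
```

Emit:
step_arm:
  targets:
    - [-1,0.102,-0.666,0,-0.311]
    - [-1,0.102,-0.666,0,-0.311]
    - [-1,0.102,-0.666,0,-0.311]
    - [-1,0.102,-0.666,0,-0.311]
    - [-1,0.102,-0.666,0,-0.311]
    - [-1,0.102,-0.666,0,-0.311]
    - [-1,0.102,-0.666,0,-0.311]
    - [-1,0.102,-0.666,-0.2,-0.311]
    - [-1,0.102,-0.666,-0.4,-0.311]
    - [-1,0.102,-0.666,-0.52,-0.311]
    - [-1,0.102,-0.666,-0.52,-0.311]
    - [-1,0.102,-0.666,-0.52,-0.311]

```text
time_s: 23.1
position: [0.619, -0.0807, 0.0486]
tcp_rot: [[0.265, 0.964, -0.003], [0.964, -0.265, 0.001], [0.0, -0.004, -1.0]]
force: [-0.2, -0.3, 0.6]
opening: 0.406
grasp_force: 30.0
```

Emit:
step_arm:
  targets:
    - [-1,0.004,0,-0.05,0]
    - [-1,0.004,0,-0.09,0]
    - [-1,0.004,0,-0.1,0]
    - [-1,0.004,0,-0.105,0]
    - [-1,0.004,0,-0.11,0]
    - [-1,0.004,0,-0.112,0]
    - [-1,0.004,0,-0.112,0]

```text
time_s: 23.8
position: [0.6212, -0.081, 0.0223]
tcp_rot: [[0.265, 0.964, 0.0], [0.964, -0.265, -0.0], [-0.0, 0.0, -1.0]]
force: [-0.5, -0.4, 0.3]
opening: 0.405
grasp_force: 30.0
```

Emit:
step_arm:
  targets:
    - [-1,0,0,-0.002,0]
    - [-1,0,0,-0.004,0]
    - [-1,0,0,-0.006,0]
    - [-1,0,0,-0.006,0]

```text
time_s: 24.2
position: [0.6212, -0.0812, 0.0216]
tcp_rot: [[0.265, 0.964, 0.001], [0.964, -0.265, -0.0], [-0.0, 0.001, -1.0]]
force: [-1.1, -0.5, 5.8]
opening: 0.41
grasp_force: 30.0
```

Emit:
step_arm:
  targets:
    - [-0.15,0,0,0,0]
    - [-0.05,0,0,0,0]
    - [0.1,0,0,0,0]
    - [0.2,0,0,0,0]
    - [0.3,0,0,0,0]
    - [0.3,0,0,0.1,0]
    - [0.4,0,0,0.3,0]
    - [0.6,0,0,0.5,0]
    - [1,0,0,0.7,0]
    - [1,0,0,0.9,0]
    - [1,0,0,0.9,0]

```text
time_s: 25.3
position: [0.6257, -0.0822, 0.2542]
tcp_rot: [[0.265, 0.964, 0.016], [0.964, -0.265, -0.005], [-0.0, 0.017, -1.0]]
force: [0.9, -0.3, 0.2]
opening: 0.96
grasp_force: 0.0
```

Emit:
step_arm:
  targets:
    - [1,0.12,0.62,0,0.4]
    - [1,0.12,0.62,0,0.4]
    - [1,0.12,0.62,0,0.4]
    - [1,0.12,0.62,0,0.4]
    - [1,0.12,0.62,0,0.4]
    - [1,0.12,0.62,0,0.4]
    - [1,0.12,0.62,0,0.4]
    - [1,0.12,0.62,0,0.4]
    - [1,0.12,0.62,0,0.4]
    - [1,0.12,0.62,0,0.4]

```text
time_s: 26.3
position: [0.6504, 0.074, 0.2444]
tcp_rot: [[-0.835, 0.55, -0.002], [0.55, 0.835, 0.0], [0.002, -0.001, -1.0]]
force: [0.5, 0.3, 0.4]
opening: 0.995
grasp_force: 0.0
```

```bash
cat > t.py <<'E'
from m import *
def tub(c,P=(.596,.082,.041)):
    p=proj(c,P);h=hsv(c);m=((h[...,2]>80)&(h[...,0]>18)&(h[...,0]<34)&(h[...,1]>170)).astype(np.uint8)
    k=near(blobs(cv2.morphologyEx(m,cv2.MORPH_CLOSE,np.ones((9,9))),200,9000),p);k=cv2.convexHull(k);e=cv2.fitEllipse(k)
    w=np.array([onz(c,q[0],P[2])[:2] for q in k],np.float32)*1000
    return e,onz(c,e[0],P[2]),cv2.minEnclosingCircle(w)
E
python3 - <<'E'
from t import *
J=snap('J');s=read_state();print(s["position"],s["tcp_rot"][:,1])
print(tub(J)); T=capture("top");print(tub(T));S=capture("side");print(tub(S)[1])
p=proj(J,(.620,-.081,.02));print(p)
for c,n in((J,"J"),(T,"T")):
    p=proj(c,(.62,-.081,.02));h=hsv(c).astype(int);m=(((h[...,0]<9)|(h[...,0]>172))&(h[...,2]>100)&(h[...,1]>120)).astype(np.uint8);w=np.zeros_like(m)
    cv2.circle(w,tuple(int(t) for t in p),int(.036*c["mtx"][0,0]/c["pose"][2,3]*1.1),1,-1)
    ks=blobs(cv2.morphologyEx(m*w,cv2.MORPH_CLOSE,np.ones((5,5))),60,9000)
    for k in ks: print(n,rect(k,c,.021))
E
```

```text
[0.6505 0.074  0.2446] [ 0.5512  0.8343 -0.0007]
(((298.7709045410156, 166.39242553710938), (67.28414916992188, 68.93154907226562), 155.44534301757812), array([0.5962, 0.0823, 0.041 ]), ((596.8746948242188, 81.87905883789062), 32.790618896484375))
(((288.73150634765625, 212.12181091308594), (22.520587921142578, 29.93897819519043), 9.48486042022705), array([0.5935, 0.0769, 0.041 ]), ((595.3817138671875, 80.26010131835938), 33.96968460083008))
[0.5797 0.0512 0.041 ]
[189.6638 266.9043]
J ((621.268310546875, -81.33114624023438), (53.67826461791992, 36.184043884277344), 75.22041320800781)
T ((621.1414184570312, -80.26597595214844), (54.52401351928711, 37.99141311645508), 74.38446044921875)
```

The matchbox measures at (621,-81) mm and 75°, so it is square in its pocket. Next the tub at (596.5,82).

Emit:
step_arm:
  targets:
    - [1,-0.216,0.032,0,0]
    - [1,-0.216,0.032,-0.1,0]
    - [1,-0.216,0.032,-0.3,0]
    - [1,-0.216,0.032,-0.5,0]
    - [1,-0.216,0.032,-0.6,0]
    - [1,-0.216,0.032,-0.6,0]
    - [1,-0.216,0.032,-0.6,0]
    - [1,-0.216,0.032,-0.6,0]

```text
time_s: 27.25
position: [0.5988, 0.0819, 0.0975]
tcp_rot: [[-0.835, 0.55, 0.004], [0.55, 0.835, -0.0], [-0.004, 0.002, -1.0]]
force: [0.5, -0.2, -0.4]
opening: 0.999
grasp_force: 0.0
```

Emit:
step_arm:
  targets:
    - [1,-0.004,0,-0.06,0]
    - [1,-0.004,0,-0.12,0]
    - [1,-0.004,0,-0.2,0]
    - [1,-0.004,0,-0.28,0]
    - [1,-0.004,0,-0.306,0]
    - [1,-0.004,0,-0.306,0]
    - [0.75,-0.004,0,-0.306,0]
    - [0.6,-0.004,0,-0.306,0]
    - [0.4,-0.004,0,-0.306,0]
    - [-1,-0.004,0,-0.306,0]
    - [-1,-0.004,0,-0.306,0]
    - [-1,-0.004,0,-0.306,0]
    - [-1,-0.004,0,-0.306,0]

```text
time_s: 28.55
position: [0.5964, 0.0819, 0.0198]
tcp_rot: [[-0.835, 0.55, 0.001], [0.55, 0.835, -0.0], [-0.001, 0.0, -1.0]]
force: [-1.3, 0.6, 5.7]
opening: 0.727
grasp_force: 29.5
```

Emit:
step_arm:
  targets:
    - [-1,0,0,0.01,0]
    - [-1,0,0,0.04,0]
    - [-1,0,0,0.12,0]
    - [-1,0,0,0.3,0]
    - [-1,0,0,0.4,0]
    - [-1,0,0,0.4,0]

```text
time_s: 29.15
position: [0.5988, 0.082, 0.1231]
tcp_rot: [[-0.835, 0.55, 0.008], [0.55, 0.835, -0.0], [-0.007, 0.004, -1.0]]
force: [0.2, -0.5, -1.6]
opening: 0.722
grasp_force: 29.9
```

Emit:
step_arm:
  targets:
    - [-1,0,0.1,0,0]
    - [-1,0,0.3,0,0]
    - [-1,0,0.5,0,0]
    - [-1,0,0.68,0,0]
    - [-1,0,0.76,0,0]
    - [-1,0,0.76,-0.1,0]
    - [-1,0,0.76,-0.2,0]
    - [-1,0,0.76,-0.28,0]
    - [-1,0,0.76,-0.32,0]
    - [-1,0,0.76,-0.32,0]
    - [-1,0,0.76,-0.32,0]

```text
time_s: 30.25
position: [0.5961, 0.2719, 0.039]
tcp_rot: [[-0.835, 0.55, -0.0], [0.55, 0.835, -0.0], [0.0, -0.0, -1.0]]
force: [-0.3, -0.9, -1.9]
opening: 0.722
grasp_force: 29.9
```

```bash
python3 - <<'E'
from t import *
K=snap('K');s=read_state();print(s["position"],s["force"],s["opening"])
S=capture("side");print(proj(S,(.5965,.272,.035)));print(tub(S,(.5965,.272,.035))[0])
E
```

```text
[0.5967 0.272  0.0397] [-0.5074  0.5358 -1.0247] 0.7237939711581882
[283.9751 215.8279]
((284.8753662109375, 213.89590454101562), (23.362319946289062, 29.353452682495117), 87.61585235595703)
```

Now .0397 → about .0260: −0.0137.

Emit:
step_arm:
  targets:
    - [-1,0,0,-0.03,0]
    - [-1,0,0,-0.045,0]
    - [-1,0,0,-0.05,0]
    - [-1,0,0,-0.053,0]
    - [-1,0,0,-0.055,0]
    - [-1,0,0,-0.055,0]

```text
time_s: 30.95
position: [0.5957, 0.2718, 0.0259]
tcp_rot: [[-0.835, 0.55, -0.001], [0.55, 0.835, -0.0], [0.0, -0.001, -1.0]]
force: [-3.2, -1.2, 3.6]
opening: 0.728
grasp_force: 29.6
```

Emit:
step_arm:
  targets:
    - [0.5,0,0,0,0]
    - [0.6,0,0,0,0]
    - [0.8,0,0,0,0]
    - [1,0,0,0,0]
    - [1,0,0,0,0]
    - [1,0,0,0,0]
    - [1,0,0,0.04,0]
    - [1,0,0,0.15,0]
    - [1,0,0,0.35,0]
    - [1,0,0,0.55,0]
    - [1,0,0,0.75,0]
    - [1,0,0,0.85,0]

```text
time_s: 32.15
position: [0.5981, 0.2727, 0.2443]
tcp_rot: [[-0.835, 0.55, 0.009], [0.55, 0.835, 0.002], [-0.006, 0.007, -1.0]]
force: [0.7, -0.4, 0.3]
opening: 0.999
grasp_force: 0.0
```

Emit:
step_arm:
  targets:
    - [1,0.1,-0.5,0.1,0]
    - [1,0.1,-0.8,0.1,0]
    - [1,0.1,-0.8,0.1,0]
    - [1,0.1,-0.8,0.1,0]
    - [1,0.1,-0.8,0.1,0]
    - [1,0.1,-0.8,0.1,0]

```text
time_s: 32.75
position: [0.6212, 0.0705, 0.2636]
tcp_rot: [[-0.833, 0.553, 0.001], [0.553, 0.833, 0.0], [-0.001, 0.001, -1.0]]
force: [0.6, 0.5, -0.2]
opening: 1.001
grasp_force: 0.0
```

```bash
python3 - <<'E'
from t import *
L=snap('L');S=capture("side");T=capture("top");print(read_state()["position"])
for c in(L,T): print(tub(c,(.5965,.272,.047))[1:])
a=cv2.resize(T["color"][180:310,170:500,::-1],(660,260));b=cv2.resize(S["color"][190:370,195:495,::-1],(560,336))
cv2.imwrite("pics/l.png",cv2.vconcat([cv2.copyMakeBorder(a,0,0,0,0,0),cv2.copyMakeBorder(b,0,0,0,100,0)]))
E
```

```text
[0.6205 0.0735 0.2629]
(array([0.5951, 0.2685, 0.047 ]), ((596.3675537109375, 267.3470764160156), 36.33134460449219))
(array([0.6509, 0.6456, 0.047 ]), ((648.364990234375, 647.2470092773438), 94.58477020263672))
```

View pics/l.png

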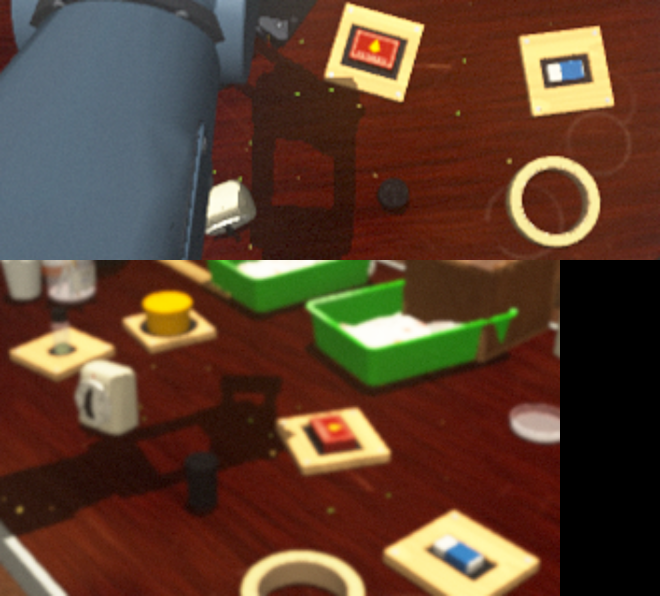

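All four items are in their pockets. The tub is at side (168,313), the vial upright at (60,325), the matchbox at (333,430) and the eraser at (458,553). The timer and film tub are where they were.

```bash
python3 -c "
from rig import *
print(hand_in())"
```

```text
the job is handed in; nothing more can be done
None
```

The vial, eraser, matchbox and tub each sit in their own holder pocket, the timer and film tub were left standing, and the job was handed in at about 33 s (no verdict was returned).

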